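Slide a kiln spacer along the rail into the marked corner pocket

TASK

On the jig, push the loose white square spacer up against the aluminium rail, then slide it along, keeping it against the rail, into the corner pocket beside the green marker until it is fully home against the end stop. Use fingertips only: do not lift or tip the spacer, and leave everything else where it stands.

Things in the scene. Friction and masses are not known exactly. Their poses are not given: they have to be found in the camera images.
- jig: Fixed plywood board, 220 (x) x 400 (y) x 12 mm thick, on the table. Origin: centre of its underside; x points away from the robot towards the rail, y along the rail, z up. The aluminium rail, 22 mm thick, runs along the whole far edge, inner face at x = +85 mm. A corner pocket is at either end of the rail. Rail, stops and lips rise 18 mm above the board's top (to z = 30 mm). Yaw varies up to 0.3 rad.
- pocket_left (a point): Centre of the left (+y) corner pocket, on the board's top: jig x = 52.5, y = +139 mm. The pocket is 65 mm wide and 62 mm long, open towards the board's middle: rail on the far side, dark wooden end stop with inner face at jig y = +170 mm, and a dark lip, 12 mm thick, inner face at x = 20 mm, from |y| = 108 mm; before the mouth the lip flares away from the rail, to |y| = 84 mm. A spacer home here has its centre at x = 54, y = +139.
- pocket_right (a point): Centre of the right (-y) corner pocket, on the board's top: jig x = 52.5, y = -139 mm. The pocket is 65 mm wide and 62 mm long, open towards the board's middle: rail on the far side, dark wooden end stop with inner face at jig y = -170 mm, and a dark lip, 12 mm thick, inner face at x = 20 mm, from |y| = 108 mm; before the mouth the lip flares away from the rail, to |y| = 84 mm. A spacer home here has its centre at x = 54, y = -139.
- spacer: Loose white kiln spacer, a hollow square ring, 62 x 62 mm outside and 24 mm high, walls 7 mm thick, square through-hole 48 x 48 mm, about 90 g; shut fingertips fit into the hole. Origin: centre of its underside in mid-hole; x and y square to its sides, z up. It starts flat on the board (underside at jig z = 12 mm) near the middle, 20 to 50 mm short of the rail, turned up to 0.4 rad.
- green_marker: Fixed green round marker, 22 mm wide and 27 mm high, standing on top of one of the two end stops (at jig x = 50 mm, y = +185 or -185 mm, z = 30 mm). It tells which pocket to use. Origin: centre of its underside.
- black_marker: Fixed black marker of the same shape on the other end stop: the pocket not to use.
- test_tile: Bystander, loose, to be left alone: blue glazed square tile, 44 x 44 x 8 mm, lying on the left near part of the jig board. Origin: centre of its underside.
- kiln_prop: Bystander, loose, to be left alone: upright terracotta cylinder, 34 mm wide and 32 mm high, on the right near part of the jig board. Origin: centre of its underside.
- bowl: Bystander, loose, to be left alone: clay bowl, 130 mm wide and 60 mm high, on the table to the left. Origin: centre of its underside.
- flowerpot: Bystander, loose, to be left alone: terracotta pot, 100 mm wide and 90 mm high, on the table to the right. Origin: centre of its underside.
- glaze_jar: Bystander, loose, to be left alone: closed amber jar, 64 mm wide and 85 mm high, on the table at the far left. Origin: centre of its underside.
- glaze_brush_grip (a point): Bystander, loose, to be left alone: flat brush with a wooden handle and grey head, lying on the table to the right. This point: the middle of its handle.
- upturned_bowl: Bystander, loose, to be left alone: clay bowl turned upside down, 124 mm wide and 60 mm high, beyond the jig. Origin: centre of its underside.
Things that resemble listed ones, but are neither listed nor needed, are in the scene too. Of the things shaped like the spacer, the white one is meant.

How it is judged:
By the outcome, as a careful person would: the job done as asked, in the order asked, and still so for the second after the job is handed in, with the robot touching nothing.
It also fails if it takes over 58 s, if anything falls off the work surface, if the arm or the gripper's body presses on something with over 40 N, if the wrist force passes 120 N, or if a joint passes its speed limit or range.

ROBOT

A 6-joint arm with a two-finger parallel gripper is mounted at the origin on the work surface. World frame = base frame: x ahead of the robot, y to its left, z up, the work surface at z = 0. Lengths are in m, angles in rad, forces in N, time in s.
With the tool pointing down it reaches from about 0.425 to 0.95 m from the base axis. Payload 3.5 kg.
Tool frame: the origin (TCP) lies on the centre line of the jaws, within the pads' length; the fingertips stand 8 mm ahead of it and the grasp point (between the pads) lies 11 mm behind it; z points along the fingers, y is the line along which they close (so a half turn about z gives the same grasp; the last joint's range is limited). The gripper opens to 85 mm and grips with 20 to 120 N. Pads are 22 mm wide; open, the fingers measure 114 mm over their backs; the gripper's body (76 mm by 85 mm) begins 54 mm behind the grasp point. The pads swing forward as they close: fully open they stand 13 mm farther back than shut.
Start: joints at [0.973, 0.286, 1.577, -0, 1.279, -0.15], TCP at [0.292, 0.608, 0.239] pointing down, gripper open.
Joint ranges: [-2.77, 2.77], [-0.9, 2.22], [0.21, 2.48], [-1.53, 4.67], [0.24, 2.81], [-2.84, 2.84]. Speed limits (rad/s): [2.79, 2.79, 3.14, 3.14, 3.14, 3.14].

INTERFACE

Orientations are given as a unit quaternion [x, y, z, w].
In Python, from plant import ctrl gives the robot as it stands. The module is installed in compiled form; this text tells all that it offers.
- The arm moves only by the tool send_rows, never from a script. Its argument "steps" is a list of rows, each a list of 5 numbers: the shift along the tool's x, y, z in m, then the turn about the tool's z in degrees, then the opening, from -1 (shut) to 1 (fully open). A call has 1 to 12 rows; each row is the pose to reach, as a shift and turn from the pose commanded when the call began, along the tool's axes at that moment; what a row does not reach only later rows make up. A row lasts 1/10 s, in which the tool goes at most 50 mm and 8.59 degrees, less where a joint would pass 70% of its speed; a pose out of reach is approached as far as the arm can. A call with a gripper value outside its range is refused whole. The fingers move at their own pace and stop on an object; "squeeze" is the grip in N (left out, the last holds). Time passes only in rows, so rows that repeat a pose let the fingers close. It gives the time, the measured TCP pose, the force, the opening and the grip force at its end, in the units of the state.
- ctrl.get_state(): the state, without advancing time (a new reading comes with each control period).
- ctrl.read_camera(name): name is "side" or "top"; returns the picture (420x560x3 uint8, red, green, blue); there is no depth.
- ctrl.calibration(name): a dict with "intrinsics" (3x3 intrinsics, pixels), "extrinsics" (4x4, takes a point from world to camera coordinates). Camera axes: x right, y up, looking along -z (the intrinsics and any distortion apply to the point x, -y, -z); pixel columns grow to the right and rows downward; lengths in m; the calibration is good to about 2 mm. A picture is of the moment at which its call begins. calibration takes no time and is no camera call.
- ctrl.sign_off(): hands the job in; it is judged then, once.
The state is a dict: "time": time; "qpos": joint angles; "dq": joint speeds; "joint_efforts": joint torques, N m; "eef_pos": TCP position; "tcp_rot": TCP orientation; "contact_force": force on the tool from outside, world axes, zero at the start; "wrist_torque": the same for the moment, N m; "opening": opening from 0.0 (shut) to 1.0 (fully open); "finger_force": force on a finger pad.
Only numpy, scipy, OpenCV 4.12 (cv2) and the standard library are available. Lean on these libraries where they do the work, as an engineer would, in place of code of your own. Each camera call takes 0.05 s, during which the arm holds its last target. There are 200 camera calls.

## Working session

There is one attempt and no reset: what is moved stays moved. The work goes in short steps, Python scripts to look and compute and a tool call to move; the robot and the scene stay as the last step left them, time stands still between calls to the robot, and variables do not carry over. Pictures are saved under pics/ and viewed, at most 10 in all, crops included, and the job is handed in when it is done.

Besides the shell and the picture viewer there is one more tool, called after "Call:" as name(argument=value, ...), one argument or row to a line, values as JSON. send_rows: Moves the arm, as the interface text tells. Its arguments: {"type":"object","properties":{"steps":{"type":"array","items":{"type":"array","items":{"type":"number"}}},"squeeze":{"type":"number"}},"required":["steps"]}

```bash
mkdir -p pics
cat > h.py <<'E'
import numpy as np, cv2
from plant import ctrl
def snap(n,f):
    im=ctrl.read_camera(n); cv2.imwrite(f'pics/{f}.png',im[:,:,::-1]); return im
def ray(n,px,z):
    c=ctrl.calibration(n);K=np.array(c['intrinsics']);E=np.array(c['extrinsics'])
    px=np.atleast_2d(np.array(px,float))
    d=np.c_[px,np.ones(len(px))]@np.linalg.inv(K).T
    d=d*[1,-1,-1]; R=E[:3,:3];o=-R.T@E[:3,3]; w=d@R
    return o+w*((z-o[2])/w[:,2])[:,None]
def proj(n,P):
    c=ctrl.calibration(n);K=np.array(c['intrinsics']);E=np.array(c['extrinsics'])
    p=np.atleast_2d(P)@E[:3,:3].T+E[:3,3]; p=p*[1,-1,-1]; q=p@K.T; return q[:,:2]/q[:,2:]
E
python3 - <<'E'
from h import *
a=snap('top','t0');b=snap('side','s0')
print(ctrl.get_state()); print({k:(v.shape if hasattr(v,'shape') else v) for k,v in ctrl.calibration('top').items()});print(ctrl.calibration('side'))
print(ctrl.calibration('top'))
E
```

```text
{'time': 0.1, 'qpos': array([ 9.73003096e-01,  2.87113897e-01,  1.57804175e+00,  2.65634985e-06,
        1.27860577e+00, -1.50005855e-01]), 'dq': array([ 0.0006336 ,  0.00096712, -0.00633319, -0.00087381, -0.00304196,
       -0.00085826]), 'joint_efforts': array([ 1.87052450e-03, -4.07295871e+01, -2.93699205e+01, -9.01252747e-05,
        3.40412837e-03,  1.27745654e-06]), 'eef_pos': array([0.29190101, 0.60797446, 0.2380549 ]), 'tcp_rot': array([ 2.22028043e-01,  9.75039677e-01, -1.00899487e-03, -3.97251183e-04]), 'contact_force': array([-0.45959045, -0.25342863, -0.2620455 ]), 'wrist_torque': array([-0.01040663,  0.0362477 , -0.02432997]), 'finger_force': 0.0, 'opening': 1.0012852933211693}
{'intrinsics': (3, 3), 'extrinsics': (4, 4)}
{'intrinsics': array([[443.2443928 ,   0.        , 281.87054317],
       [  0.        , 443.2443928 , 212.06587328],
       [  0.        ,   0.        ,   1.        ]]), 'extrinsics': array([[ 0.98071856, -0.19538337, -0.00405491, -0.54312072],
       [ 0.15050984,  0.74191774,  0.65337956, -0.12765161],
       [-0.12465109, -0.64139177,  0.75701962, -1.21941541],
       [ 0.        ,  0.        ,  0.        ,  1.        ]])}
{'intrinsics': array([[457.43170945,   0.        , 280.06596818],
       [  0.        , 457.43170945, 206.43675936],
       [  0.        ,   0.        ,   1.        ]]), 'extrinsics': array([[-0.01139623, -0.99987783,  0.0106983 , -0.00658434],
       [ 0.9924804 , -0.01000662,  0.12199397, -0.58003723],
       [-0.12187201,  0.01200812,  0.99247318, -1.1607129 ],
       [ 0.        ,  0.        ,  0.        ,  1.        ]])}
```

View pics/t0.png

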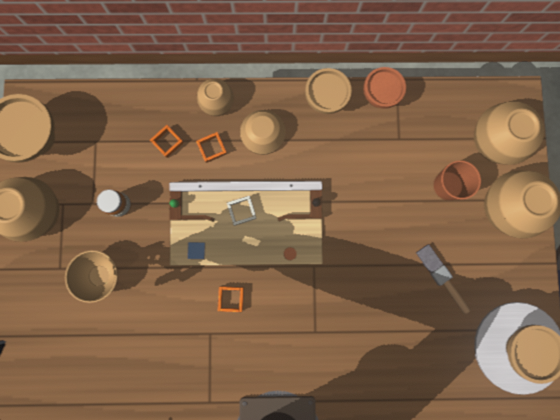

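View pics/s0.png

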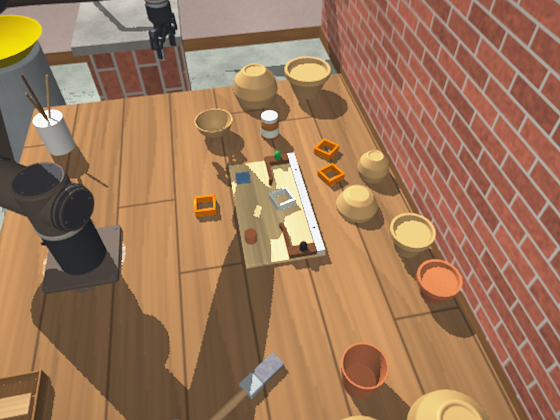

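The top view shows ring-shaped things at (166,141), (211,147) and (231,299), all orange, and one white ring at (241,210) on the jig. The white ring fits the spacer's description. The green marker is at (173,203) on the left (+y) end stop and the black one is at (318,202). I'll confirm in an enlarged crop.

Run:
```python
from h import *
a=cv2.imread('pics/t0.png')
c=cv2.resize(a[175:275,160:335],None,fx=4.5,fy=4.5,interpolation=cv2.INTER_CUBIC);cv2.imwrite('pics/c0.png',c)
hsv=cv2.cvtColor(a,cv2.COLOR_BGR2HSV)
for nm,lo,hi in [('white',(0,0,150),(180,60,255)),('green',(45,100,50),(85,255,255)),('blue',(100,80,30),(130,255,255))]:
    m=cv2.inRange(hsv,lo,hi); r=np.zeros_like(m); r[178:275,160:335]=255; m&=r
    for k in cv2.findContours(m,cv2.RETR_EXTERNAL,cv2.CHAIN_APPROX_NONE)[0]:
        if cv2.contourArea(k)>8:
            print(nm,cv2.contourArea(k),np.round(cv2.boxPoints(cv2.minAreaRect(k)),1).tolist())
```

```text
white 97.5 [[226.10000610351562, 202.10000610351562], [249.10000610351562, 195.0], [255.0, 214.39999389648438], [232.10000610351562, 221.39999389648438]]
white 1192.0 [[168.89999389648438, 182.0], [321.0, 180.89999389648438], [321.1000061035156, 190.0], [169.0, 191.10000610351562]]
green 31.5 [[169.0, 200.0], [176.0, 200.0], [176.0, 206.0], [169.0, 206.0]]
```

View pics/c0.png

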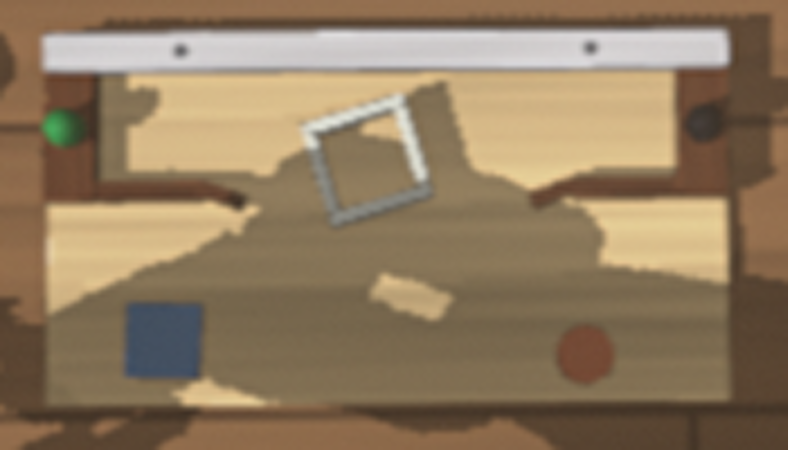

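The crop shows the white ring, with top corners at about (227,203), (249,196), (255.5,217) and (234,225). The rail's top band spans rows 182–191. The green marker is at the left end.

```bash
cat >> h.py <<'E'
# jig frame from the first picture: far top edge of rail (z=30 mm)
cr=lambda p:(np.array(p,float)+.5)/4.5-.5+[160,175]
Pf=ray('top',cr([[43,35],[728,29]]),.030)
d=Pf[0]-Pf[1]; yaw=np.arctan2(-d[0],d[1])
ex=np.array([np.cos(yaw),np.sin(yaw)]);ey=np.array([-np.sin(yaw),np.cos(yaw)])
O=Pf[:,:2].mean(0)-.107*ex
J=lambda P:(np.atleast_2d(P)[:,:2]-O)@np.c_[ex,ey]*1000
W=lambda j:O+np.array(j)/1000@np.vstack([ex,ey])
E
python3 - <<'E'
from h import *
print('yaw',yaw,'O',O,'len',np.linalg.norm(d))
print('rail near top',J(ray('top',cr([[42,73],[729,70]]),.03)))
print('board near',J(ray('top',cr([[47,406],[731,402]]),.012)))
print('stops inner/outer',J(ray('top',cr([[98,125],[679,125]]),.03)))
S=ray('top',cr([[302,127],[402,95],[430,190],[335,225]]),.036)
print('spacer',J(S),J(S).mean(0),'world',S.mean(0), [np.linalg.norm(S[i]-S[i-1]) for i in range(4)])
print('green',J(ray('top',cr([63,128]),.057)),'tile',J(ray('top',cr([164,341]),.02)),'prop',J(ray('top',cr([586,354]),.044)))
print('lip ends',J(ray('top',cr([[238,200],[212,190],[125,200],[125,185]]),.03)))
# side check
b=cv2.imread('pics/s0.png');h=cv2.cvtColor(b,cv2.COLOR_BGR2HSV)
print(proj('side',[[*W([85,200]),.03],[*W([107,200]),.03],[*W([107,-200]),.03],[*W([-110,-200]),.012]]), proj('side',[*S.mean(0)[:2],.036]))
E
```

```text
yaw -0.0006002405246986238 O [0.54034364 0.07797186] len 0.4019730401911086
rail near top [[  84.46583986  201.1482915 ]
 [  82.58366642 -201.04116383]]
board near [[-108.82376537  198.75589212]
 [-110.82868888 -199.79414546]]
stops inner/outer [[  53.48229317  168.00165733]
 [  50.29994822 -171.05322569]]
spacer [[ 50.39809871  48.55196231]
 [ 68.64124759  -9.52937017]
 [ 12.91448928 -25.58984986]
 [ -6.85951075  29.32393738]] [31.27358121 10.68916992] world [0.57162363 0.08864225 0.036     ] [np.float64(0.06039992371105005), np.float64(0.06087900840145079), np.float64(0.057994918738637574), np.float64(0.05836553011909033)]
green [[ 48.33123694 182.3356743 ]] tile [[-72.0862261  129.85405361]] prop [[ -82.66942046 -114.4065028 ]]
lip ends [[  8.76383     86.17404274]
 [ 14.74842027 101.30441395]
 [  9.40454444 151.68179676]
 [ 18.1592694  151.80318208]]
[[286.70906704 153.40617743]
 [293.27053972 152.51107235]
 [324.51279697 249.48214014]
 [245.45662335 266.47233158]] [[281.87590934 196.06188884]]
```

Call:
send_rows(
  steps=[
    [-0.04,-0.029,0,-8,-1],
    [-0.08,-0.058,0,-16,-1],
    [-0.12,-0.087,0,-25.5,-1],
    [-0.16,-0.116,0,-25.5,-1],
    [-0.2,-0.145,0,-25.5,-1],
    [-0.24,-0.175,0,-25.5,-1],
    [-0.28,-0.204,0,-25.5,-1],
    [-0.32,-0.233,0,-25.5,-1],
    [-0.36,-0.262,0,-25.5,-1],
    [-0.4,-0.291,0,-25.5,-1],
    [-0.44,-0.32,0,-25.5,-1],
    [-0.477,-0.347,0,-25.5,-1],
  ],
)

```text
time: 1.3
eef_pos: [0.5724, 0.087, 0.2389]
tcp_rot: [0.002, 1.0, 0.0, -0.0]
contact_force: [0.8, 0.2, 0.1]
opening: -0.001
finger_force: 0.0
```

Call:
send_rows(
  steps=[
    [0,0,0,0,-1],
    [0,0,0.04,0,-1],
    [0,0,0.08,0,-1],
    [0,0,0.12,0,-1],
    [0,0,0.14,0,-1],
    [0,0,0.14,0,-1],
  ],
)

```text
time: 1.9
eef_pos: [0.5682, 0.0898, 0.0946]
tcp_rot: [0.001, 1.0, 0.0, -0.005]
contact_force: [-0.2, -0.8, 0.4]
opening: 0.002
finger_force: 0.0
```

Run:
```python
from h import *
print(ctrl.get_state()['eef_pos'],ctrl.get_state()['tcp_rot'])
b=snap('side','s1');print(ctrl.get_state()['eef_pos'])
e=ctrl.get_state()['eef_pos']
print((proj('side',[[e[0],e[1],e[2]-.008],[e[0],e[1],.036],[.5716,.0886,.036],[.5716,.0886,.012]])-[220,130])*5)
cv2.imwrite('pics/s1c.png',cv2.resize(b[130:250,220:370,::-1],None,fx=5,fy=5,interpolation=cv2.INTER_CUBIC))
```

```text
[0.56816124 0.08980238 0.09461606] [ 1.14639431e-03  9.99987562e-01  1.76771000e-04 -4.85086611e-03]
[0.57018924 0.08974531 0.0973732 ]
[[306.19784004 266.41326666]
 [306.6574968  329.33053901]
 [309.35450596 330.36621802]
 [309.51562678 357.4174604 ]]
```

View pics/s1c.png

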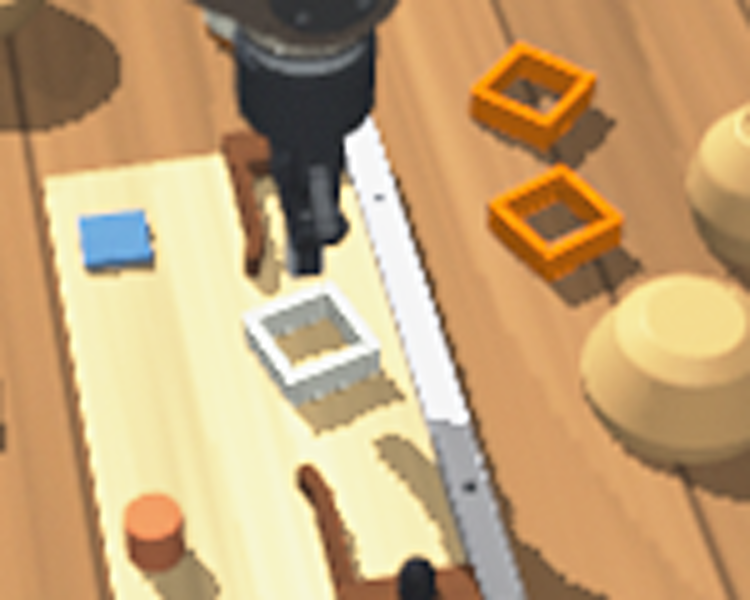

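The side crop agrees: the ring's top centre is at about (312,335), against a projected (309,330). The shut tips at (306,270) are right above the hole. I'll descend.

Call:
send_rows(
  steps=[
    [0,0,0.02,0,-1],
    [0,0,0.04,0,-1],
    [0,0,0.055,0,-1],
    [0,0,0.065,0,-1],
    [0,0,0.072,0,-1],
    [0,0,0.075,0,-1],
    [0,0,0.075,0,-1],
    [0,0,0.075,0,-1],
  ],
)

```text
time: 2.75
eef_pos: [0.5725, 0.0891, 0.025]
tcp_rot: [0.001, 1.0, -0.0, 0.001]
contact_force: [-0.1, -0.6, 0.2]
opening: -0.001
finger_force: 0.0
```

Call:
send_rows(
  steps=[
    [-0.004,0,0,0,-1],
    [-0.008,0,0,0,-1],
    [-0.012,0,0,0,-1],
    [-0.016,0,0,0,-1],
    [-0.019,0,0,0,-1],
    [-0.022,0,0,0,-1],
    [-0.025,0,0,0,-1],
    [-0.027,0,0,0,-1],
    [-0.029,0,0,0,-1],
    [-0.031,0,0,0,-1],
    [-0.031,0,0,0,-1],
  ],
)

```text
time: 3.85
eef_pos: [0.6032, 0.0891, 0.0243]
tcp_rot: [0.001, 1.0, 0.0, 0.0]
contact_force: [-0.5, -0.6, 0.5]
opening: 0.006
finger_force: 0.1
```

Call:
send_rows(
  steps=[
    [-0.002,0,0,0,-1],
    [-0.003,0,0,0,-1],
    [-0.004,0,0,0,-1],
    [-0.005,0,0,0,-1],
    [-0.005,0,0,0,-1],
  ],
)

```text
time: 4.35
eef_pos: [0.6082, 0.089, 0.0243]
tcp_rot: [0.001, 1.0, -0.0, 0.0]
contact_force: [-1.2, -0.4, 0.0]
opening: -0.001
finger_force: 0.2
```

Run:
```python
from h import *
b=snap('side','s2');t=snap('top','t2');s=ctrl.get_state();print(s['eef_pos'],s['contact_force'])
A=cv2.resize(b[140:240,230:330,::-1],(540,540),interpolation=cv2.INTER_CUBIC)
cv2.imwrite('pics/s2c.png',A)
```

```text
[0.60819165 0.08897671 0.02437496] [-0.26776373 -0.3463108   0.32136345]
```

View pics/s2c.png

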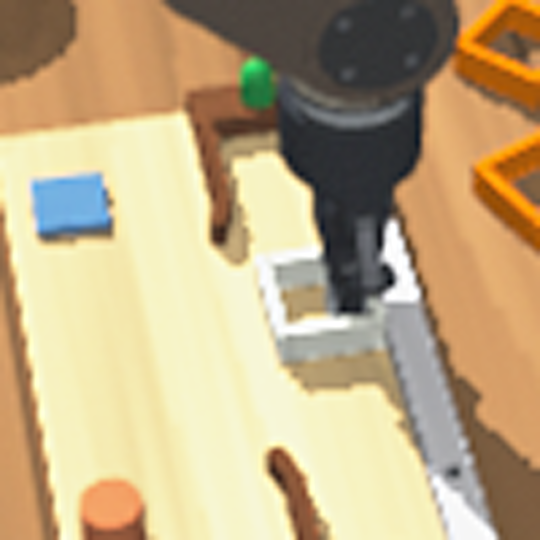

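The ring, with its near corner at about (283,355) in the crop, is squared up and at or just short of the rail. I'll press on gently until the force rises.

Call:
send_rows(
  steps=[
    [-0.001,0,0,0,-1],
    [-0.002,0,0,0,-1],
    [-0.003,0,0,0,-1],
    [-0.003,0,0,0,-1],
  ],
)

```text
time: 4.85
eef_pos: [0.6083, 0.0891, 0.0242]
tcp_rot: [0.001, 1.0, -0.0, -0.004]
contact_force: [-9.3, -0.4, 7.0]
opening: -0.001
finger_force: 4.5
```

Call:
send_rows(
  steps=[
    [0.001,0.003,0,0,-1],
    [0.0015,0.008,0,0,-1],
    [0.0015,0.013,0,0,-1],
    [0.0015,0.018,0,0,-1],
    [0.0015,0.023,0,0,-1],
    [0.0015,0.028,0,0,-1],
    [0.0015,0.033,0,0,-1],
    [0.0015,0.038,0,0,-1],
    [0.0015,0.043,0,0,-1],
    [0.0015,0.048,0,0,-1],
    [0.0015,0.052,0,0,-1],
    [0.0015,0.052,0,0,-1],
  ],
)

```text
time: 6.05
eef_pos: [0.6083, 0.1416, 0.0236]
tcp_rot: [0.001, 1.0, -0.0, -0.002]
contact_force: [-4.7, -0.0, 0.4]
opening: -0.002
finger_force: 3.1
```

Run:
```python
from h import *
b=snap('side','s3');t=snap('top','t3');s=ctrl.get_state();print(s['eef_pos'],s['contact_force'])
A=cv2.resize(b[140:240,230:330,::-1],(400,400),interpolation=cv2.INTER_CUBIC)
B=cv2.resize(t[175:275,160:260,::-1],(400,400),interpolation=cv2.INTER_CUBIC)
cv2.imwrite('pics/s3c.png',np.hstack([A,B]))
```

```text
[0.60830108 0.14163579 0.02354479] [-4.88890491 -1.50462059 -0.03265955]
```

View pics/s3c.png

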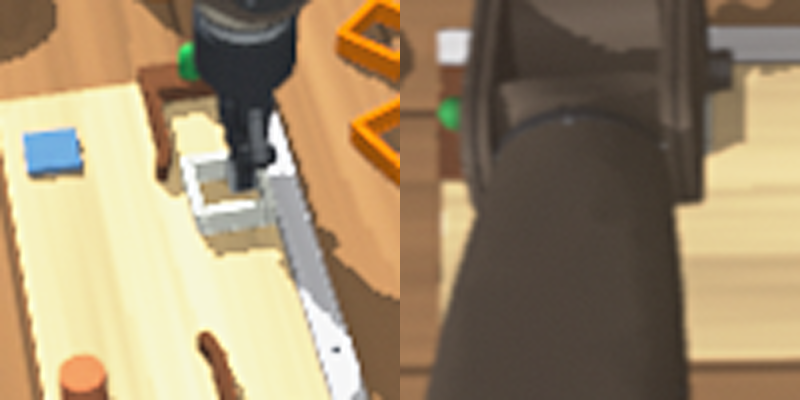

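The ring (crop 180–275, 150–235) is moving along the rail, square to it, and heading for the mouth. I'll continue.

Call:
send_rows(
  steps=[
    [0,0.004,0,0,-1],
    [0,0.01,0,0,-1],
    [0,0.016,0,0,-1],
    [0,0.022,0,0,-1],
    [0,0.028,0,0,-1],
    [0,0.034,0,0,-1],
    [0,0.04,0,0,-1],
    [0,0.046,0,0,-1],
    [0,0.052,0,0,-1],
    [0,0.058,0,0,-1],
    [0,0.062,0,0,-1],
    [0,0.066,0,0,-1],
  ],
)

```text
time: 7.35
eef_pos: [0.6084, 0.2068, 0.0236]
tcp_rot: [0.001, 1.0, -0.001, -0.002]
contact_force: [-5.4, -3.7, 0.9]
opening: 0.002
finger_force: 3.7
```

Call:
send_rows(
  steps=[
    [0,0.003,0,0,-1],
    [0,0.006,0,0,-1],
    [0,0.009,0,0,-1],
    [0,0.012,0,0,-1],
    [0,0.014,0,0,-1],
    [0,0.014,0,0,-1],
  ],
)

```text
time: 7.95
eef_pos: [0.6084, 0.221, 0.0236]
tcp_rot: [0.001, 1.0, -0.001, -0.002]
contact_force: [-5.1, -2.9, 0.4]
opening: -0.005
finger_force: 3.5
```

Call:
send_rows(
  steps=[
    [0,0.0015,0,0,-1],
    [0,0.003,0,0,-1],
    [0,0.0045,0,0,-1],
    [0,0.006,0,0,-1],
    [0,0.006,0,0,-1],
  ],
)

```text
time: 8.45
eef_pos: [0.6084, 0.2268, 0.0236]
tcp_rot: [0.001, 1.0, -0.001, -0.002]
contact_force: [-5.5, -3.1, 0.8]
opening: 0.005
finger_force: 3.6
```

Call:
send_rows(
  steps=[
    [0,0.0015,0,0,-1],
    [0,0.003,0,0,-1],
    [0,0.0045,0,0,-1],
    [0,0.0045,0,0,-1],
  ],
)

```text
time: 8.85
eef_pos: [0.6084, 0.228, 0.0236]
tcp_rot: [0.0, 1.0, -0.004, -0.003]
contact_force: [-6.4, -12.3, 3.5]
opening: -0.003
finger_force: 8.8
```

Against the stop with a firm reaction. I'll seat it with a little more force, then centre the tips in the hole and look.

Call:
send_rows(
  steps=[
    [0,0.0015,0,0,-1],
    [0,0.0015,0,0,-1],
    [-0.001,0.0015,0,0,-1],
    [-0.001,0.0015,0,0,-1],
  ],
)

```text
time: 9.25
eef_pos: [0.6084, 0.228, 0.0236]
tcp_rot: [0.0, 1.0, -0.005, -0.005]
contact_force: [-9.4, -16.5, 6.5]
opening: -0.002
finger_force: 11.5
```

Call:
send_rows(
  steps=[
    [0.004,-0.006,0,0,-1],
    [0.007,-0.009,0,0,-1],
    [0.01,-0.012,0,0,-1],
    [0.012,-0.014,0,0,-1],
    [0.012,-0.014,0,0,-1],
  ],
)

```text
time: 9.75
eef_pos: [0.5988, 0.2194, 0.0245]
tcp_rot: [0.001, 1.0, 0.0, 0.0]
contact_force: [-0.7, -0.4, -0.4]
opening: -0.003
finger_force: 0.0
```

Call:
send_rows(
  steps=[
    [0,0,-0.01,0,-1],
    [0,0,-0.03,0,-1],
    [0,0,-0.06,0,-1],
    [0,0,-0.1,0,-1],
    [0,0,-0.14,0,-1],
    [0,0,-0.17,0,-1],
    [0.04,-0.02,-0.17,0,-1],
    [0.08,-0.06,-0.17,0,-1],
    [0.11,-0.1,-0.17,0,-1],
    [0.11,-0.14,-0.17,0,-1],
    [0.11,-0.18,-0.17,0,-1],
    [0.11,-0.22,-0.17,0,-1],
  ],
)

```text
time: 10.95
eef_pos: [0.4881, -0.0019, 0.1957]
tcp_rot: [0.001, 1.0, -0.0, 0.001]
contact_force: [-0.3, 0.2, 0.1]
opening: -0.001
finger_force: 0.0
```

Call:
send_rows(
  steps=[
    [0,-0.04,0,0,-1],
    [0,-0.08,0,0,-1],
    [0,-0.12,0,0,-1],
    [0,-0.15,0,0,-1],
    [0,-0.15,0,0,-1],
  ],
)

```text
time: 11.45
eef_pos: [0.4883, -0.1539, 0.1956]
tcp_rot: [0.003, 1.0, -0.001, 0.001]
contact_force: [-0.2, 1.0, -0.4]
opening: -0.0
finger_force: 0.0
```

Run:
```python
from h import *
b=snap('side','s4');t=snap('top','t4');s=ctrl.get_state();print(s['eef_pos'],s['contact_force'])
A=cv2.resize(b[140:240,230:330,::-1],(400,400),interpolation=cv2.INTER_CUBIC)
B=cv2.resize(t[175:275,160:260,::-1],(400,400),interpolation=cv2.INTER_CUBIC)
cv2.imwrite('pics/s4c.png',np.hstack([A,B]))
c=np.array([54,139]);q=[[*W(c+31*np.array(k)),.036] for k in [(1,1),(1,-1),(-1,-1),(-1,1)]]
print((proj('top',q)-[160,175])*4+[400,0],(proj('side',q)-[230,140])*4)
```

```text
[ 0.48795495 -0.15095287  0.19497666] [-0.13112748  0.45532279  0.54261707]
[[481.37875778  60.67101815]
 [576.2310219   59.82075018]
 [575.33067226 153.90429401]
 [479.87587717 154.81842818]] [[234.37802338  72.47185123]
 [250.55976278 125.00125209]
 [172.76510685 136.02992795]
 [158.67230776  82.90723005]]
```

View pics/s4c.png

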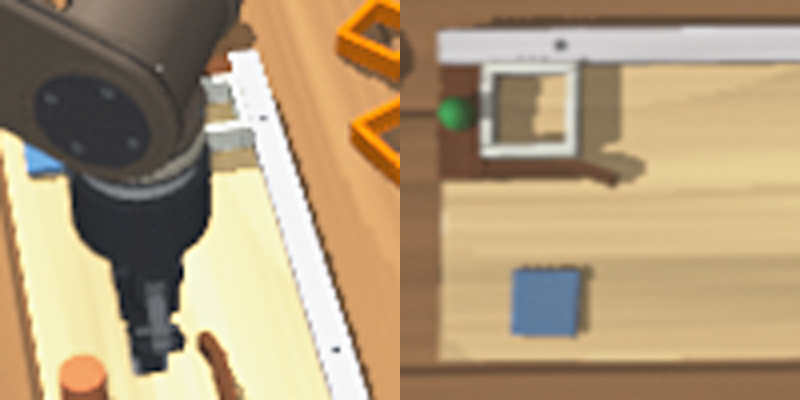

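The top view shows the ring at (480–579, 60–158), square in the pocket, flush with the rail and the end stop beside the green marker. It matches the expected corners, and the tile is untouched.

```bash
python3 -c "
from plant import ctrl
print(ctrl.sign_off())"
```

```text
the job is handed in; nothing more can be done
None
```

The white spacer was pushed against the rail and slid along it into the left pocket beside the green marker, fully home against the end stop; the arm is clear and the job is handed in at about 11.5 s, with no verdict returned.

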